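# Hold a perch flange over a carving plinth for screwing

### The job

Slide the dark wooden plinth along the bench, without lifting it, until it sits centred on the yellow card and square with it (either way round). Then pick up the steel flange by its square tube and finish holding it level in the gripper, still and not touching the plinth, about 15 mm above the plinth's top and turned so that each of the three brass threaded bores can be seen through the middle of its matching hole, ready for someone to drop in the screws; do not let go of it. Leave the bottle, screwdriver, bird and tin alone.

Things in the scene. Friction and masses are not known exactly. Their poses are not given: they have to be found in the camera images.
- plinth_mid (a point): Centre (half-way up, 15 mm over the bench) of the loose dark wooden plinth: a flat block 140 mm (its x) by 56 mm (its y) by 30 mm tall (z up), about 0.3 kg, lying on the bench with its top 30 mm over the bench. It can be gripped across its 56 mm width. Three brass-rimmed threaded bores open in its top. Starts to the left or right of the card, its x axis within 0.4 rad of world x.
- plinth_bore0 (a point): Mouth of the plinth's threaded bore 0 (6 mm bore in a 13 mm brass rim), on its top face. The pattern is a triangle: 0 and 1 are a pair near the +x end at (40, +15) and (40, -15) mm from the centre along its own x, y; 2 is single near the -x end at (-40, 0) mm.
- plinth_bore1 (a point): Mouth of the plinth's bore 1, at (40, -15) mm from the plinth's centre in its own x, y, on its top face.
- plinth_bore2 (a point): Mouth of the plinth's bore 2, the single one, at (-40, 0) mm from the plinth's centre, on its top face.
- flange_tube (a point): Grip point of the loose steel flange (0.3 kg), on its tube axis, 35 mm above its underside: plate 110 (its x) by 56 (y) by 5 mm thick with three 14 mm through holes and, at its centre, an upright square tube 20 by 20 mm, sides along x and y, up to 60 mm above the underside; z up. It lies flat on the bench across the card from the plinth, its x within 1.2 rad of world x.
- flange_hole0 (a point): Centre of the flange's hole 0, at its underside; it goes over plinth bore 0. The pattern is a triangle: 0 and 1 are a pair near the +x end at (40, +15) and (40, -15) mm from the centre along its own x, y; 2 is single near the -x end at (-40, 0) mm.
- flange_hole1 (a point): Centre of the flange's hole 1, at (40, -15) mm from the flange's centre in its own x, y, at its underside; it goes over plinth bore 1.
- flange_hole2 (a point): Centre of the flange's hole 2, the single one, at (-40, 0) mm, at its underside; it goes over plinth bore 2.
- plinth: The same plinth: origin at the centre of its underside, axes as for plinth_mid.
- flange: The same flange: origin at the centre of its underside, 35 mm below flange_tube, same axes.
- card: Yellow card taped flat to the bench, 180 mm (its x) by 100 mm (its y), under 1 mm thick, does not move and does not impede sliding; origin at its centre at bench level; its x axis within 0.35 rad of world x.
- bottle: Bystander: clear water bottle, 60 mm across, 190 mm tall, origin under its centre.
- screwdriver: Bystander: red screwdriver lying on the bench beyond the card, along world y, about 200 mm long.
- bird: Bystander: small painted wooden parrot on a 60 by 50 mm base, 103 mm tall, origin under its centre.
- tin: Bystander: round open tin of screws, 72 mm across, 30 mm tall, origin under its centre.
Mind the look-alikes: they are no part of the job. Of the things shaped like the flange, the bare steel one is meant.

How it is judged:
By the outcome, as a careful person would: the job done as asked, in the order asked, and still so for the second after the job is handed in, while the arm keeps its last pose, push and grip.
It also fails if it takes over 58 s, if anything falls off the work surface, if the arm or the gripper's body presses on something with over 40 N, if the wrist force passes 120 N, or if a joint passes its speed limit or range.

### The arm

A 7-joint arm with a two-finger parallel gripper is mounted at the origin on the work surface. World frame = base frame: x ahead of the robot, y to its left, z up, the work surface at z = 0. Lengths are in mm, angles in rad, forces in N, time in s.
With the tool pointing down it reaches from about 350 to 900 mm from the base axis. Payload 19.9 kg.
Tool frame: the origin (TCP) lies between the finger pads; the fingertips stand 22 mm ahead of it and the grasp point (between the pads) lies 3 mm ahead of it (robot.tcp_to_tips is the z of the fingertips in the tool frame, in mm); z points along the fingers, y is the line along which they close (so a half turn about z gives the same grasp; the last joint's range is limited). The gripper opens to 85 mm and grips with 20 to 120 N. Pads are 22 mm wide; open, the fingers measure 114 mm over their backs; the gripper's body (76 mm by 85 mm) begins 54 mm behind the grasp point. The pads swing forward as they close: fully open they stand 13 mm farther back than shut.
Start: joints at [-1.232, 0.417, -0.01, 1.614, 0.005, 1.111, -0.053], TCP at [232.277, 580.216, 253.26] pointing down, gripper open.
Joint ranges: [-2.81, 2.81], [-0.39, 2.02], [-1.27, 1.25], [0.06, 2.57], [-1.19, 4.33], [0.19, 2], [-2.82, 2.82]. Speed limits (rad/s): [1.89, 1.89, 2.39, 2.39, 3.01, 3.01, 3.01].

### API

Orientations are given as a unit quaternion [x, y, z, w].
In Python, from station import robot gives the robot as it stands.
- The arm moves only by the tool send_rows, never from a script. Its argument "steps" is a list of rows, each a list of 7 numbers: the shift along the tool's x, y, z as a fraction of full scale, then the turn, a rotation vector about the tool's x, y, z as a fraction of full scale, then the opening in per cent of the stroke, from 0 (shut) to 100 (fully open). In form: [[dx, dy, dz, wx, wy, wz, gripper], ...]. A call has 1 to 12 rows; each row shifts and turns the commanded pose from where the row before left it, along the tool's axes as they then stand; what a row does not reach is not made up. Full scale, the value 1, is 40 mm for a shift and 5 degrees for a turn. A row lasts 1/8 s, in which the tool goes at most 62.5 mm and 10.7 degrees, less where a joint would pass 70% of its speed; a pose out of reach is approached as far as the arm can. A call with a number of a shift or a turn outside -1 to 1 is refused whole. A call with a gripper value outside its range is refused whole. The fingers move at their own pace and stop on an object; the grip force is fixed at half the most. Time passes only in rows, so rows that do not move let the fingers close. It gives the time, the measured TCP pose, the force, the opening and the grip force at its end, in the units of the state.
- robot.state(): the state, without advancing time (a new reading comes with each control period).
- robot.snapshot(name): name is "side" or "top"; returns the picture (420x560x3 uint8, red, green, blue); there is no depth.
- robot.calibration(name): a dict with "fov_y" (degrees; the focal length in pixels is half the picture's height over the tangent of half this angle, whatever the lens; pixels are square), "cx", "cy" (the principal point, pixels), "rvec" (rotation vector, rad) and "tvec" (3), from world to camera coordinates, as OpenCV has them. Camera axes: x right, y down, z forward; pixel columns grow to the right and rows downward; lengths in mm; the calibration is good to about 2 mm. A picture is of the moment at which its call begins. calibration takes no time and is no camera call.
- robot.sign_off(): hands the job in; it is judged then, once.
Trained networks look in the newest picture that a camera, given by its name, has taken for a name from the list of things; names that differ only in an ending like _2 or _b are one class to them, and where a whole thing is asked for, a point or a joint stands for the part that bears it (a point fixed in the world has none). Each returns a list of dicts, best first, with "p" (0 to 1); they miss things now and then, are a little off and sometimes report something else, mostly with a low value. They report only what shows in the picture. A call takes as long as a camera call. They do not tell look-alikes from the thing itself.
- robot.search_frame(camera, query): "uv" ([column, row] in pixels, amid what is visible of it).
- robot.spot_point(camera, query): "uv" ([column, row] in pixels: a listed point, or the origin of a listed thing).
The state is a dict: "clock": time; "qpos": joint angles; "joint_velocities": joint speeds; "effort": joint torques, N m; "position": TCP position; "eef_rot": TCP orientation; "wrist_force": force on the tool from outside, world axes, zero at the start; "torque": the same for the moment, N m; "width": opening from 0.0 (shut) to 1.0 (fully open); "finger_force": force on a finger pad.
Only numpy, scipy, OpenCV 4.12 (cv2) and the standard library are available. Lean on these libraries where they do the work, as an engineer would, in place of code of your own. Each camera call takes 0.05 s, during which the arm holds its last target. There are 200 camera calls.

## Working session

There is one attempt and no reset: what is moved stays moved. The work goes in short steps, Python scripts to look and compute and a tool call to move; the robot and the scene stay as the last step left them, time stands still between calls to the robot, and variables do not carry over. Pictures are saved under pics/ and viewed, at most 10 in all, crops included, and the job is handed in when it is done.

Besides the shell and the picture viewer there is one more tool, called after "Call:" as name(argument=value, ...), one argument or row to a line, values as JSON. send_rows: Moves the arm, as the interface text tells. Its arguments: {"type":"object","properties":{"steps":{"type":"array"}},"required":["steps"]}

```bash
mkdir -p pics; ls
cat > h.py <<'E'
import numpy as np, cv2
from station import robot
from scipy.spatial.transform import Rotation as R
def cam(n):
    c=robot.calibration(n); f=210/np.tan(np.radians(c["fov_y"])/2)
    K=np.array([[f,0,c["cx"]],[0,f,c["cy"]],[0,0,1.]]); return K,np.array(c["rvec"],float),np.array(c["tvec"],float),c
def ray(n,uv,z):
    K,r,t,c=cam(n); d=c.get("dist"); 
    M=cv2.Rodrigues(r)[0]; C=-M.T@t; v=M.T@np.linalg.inv(K)@np.array([*uv,1.]); return C+v*(z-C[2])/v[2]
def proj(n,P):
    K,r,t,c=cam(n); return cv2.projectPoints(np.array(P,float).reshape(-1,1,3),r,t,K,None)[0].reshape(-1,2)
E
python3 - <<'E'
from h import *
for n in("top","side"):
    im=robot.snapshot(n); cv2.imwrite(f"pics/{n}0.png",im[:,:,::-1]); K,r,t,c=cam(n); print(n,c, (-cv2.Rodrigues(r)[0].T@t).round())
    for q,z in dict(plinth_mid=15,plinth_bore0=30,plinth_bore1=30,plinth_bore2=30,flange_tube=35,flange_hole0=0,flange_hole1=0,flange_hole2=0,card=0,bottle=0,bird=0,tin=0,screwdriver=0).items():
        for d in robot.spot_point(n,q)[:3]:print(q,np.round(d["uv"]),round(d["p"],2),ray(n,d["uv"],z).round(1)[:2])
print(robot.state())
E
```

```text
pics
top {'fov_y': 50.95267816627351, 'cx': 278.7996250699265, 'cy': 204.9658053743998, 'rvec': array([ 2.18056732, -2.13354885,  0.12286459]), 'tvec': array([ -17.79188618,  591.8921878 , 1122.59427782])} [ 454.  -13. 1185.]
plinth_mid [186. 199.] 0.69 [605.6 245.4]
plinth_bore0 [182. 182.] 0.96 [647.4 252.9]
plinth_bore0 [189. 200.] 0.74 [600.9 234. ]
plinth_bore0 [179. 216.] 0.71 [557.1 257.6]
plinth_bore1 [182. 182.] 0.96 [647.4 252.9]
plinth_bore1 [189. 200.] 0.74 [600.9 234. ]
plinth_bore1 [179. 216.] 0.71 [557.1 257.6]
plinth_bore2 [182. 182.] 0.96 [647.4 252.9]
plinth_bore2 [189. 200.] 0.74 [600.9 234. ]
plinth_bore2 [179. 216.] 0.71 [557.1 257.6]
flange_tube [395. 256.] 0.88 [ 465.6 -309.6]
flange_tube [401. 189.] 0.69 [ 641.5 -326.3]
flange_tube [352. 219.] 0.57 [ 558.8 -195.9]
flange_hole0 [392. 240.] 0.97 [ 509.7 -308.9]
flange_hole0 [344. 205.] 0.96 [ 599.2 -180. ]
flange_hole0 [349. 235.] 0.95 [ 518.2 -195.9]
flange_hole1 [392. 240.] 0.97 [ 509.7 -308.9]
flange_hole1 [344. 205.] 0.96 [ 599.2 -180. ]
flange_hole1 [349. 235.] 0.95 [ 518.2 -195.9]
flange_hole2 [392. 240.] 
[... 1913 characters left out ...]
': array([-1.23149661,  0.41736268, -0.01030299,  1.61360789,  0.00470155,
        1.11071194, -0.0530006 ]), 'joint_velocities': array([ 0.00222053, -0.00028057,  0.00091042,  0.0014068 , -0.001031  ,
        0.00200513, -0.00020131]), 'effort': array([-1.38747564e-03, -8.64226842e+01,  6.77643120e-01, -4.35205042e+01,
        1.91709632e-02,  1.96822344e-03,  2.74583351e-05]), 'position': array([232.27626672, 580.21014215, 253.28005864]), 'eef_rot': array([ 1.89248629e-01,  9.81929201e-01, -3.51087553e-05,  1.34451735e-05]), 'wrist_force': array([-0.50740142, -0.0572247 ,  0.2982178 ]), 'torque': array([0.00764367, 0.05567612, 0.01392174]), 'finger_force': 0.0, 'width': 0.9985257160471799}
```

```bash
python3 -c "
import cv2
a=cv2.imread('pics/top0.png');cv2.imwrite('pics/top0c.png',cv2.resize(a[125:285,120:460],(800,376),interpolation=cv2.INTER_CUBIC))
b=cv2.imread('pics/side0.png');cv2.imwrite('pics/side0c.png',cv2.resize(b[130:350,180:420],(654,600),interpolation=cv2.INTER_CUBIC))"
```

```text
(no output)
```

View pics/top0c.png

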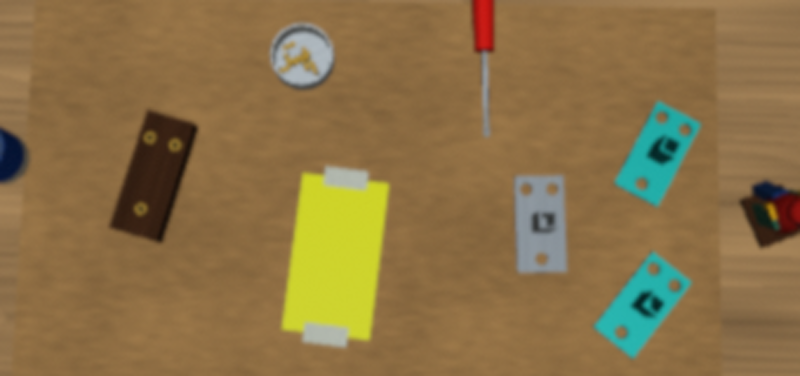

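View pics/side0c.png

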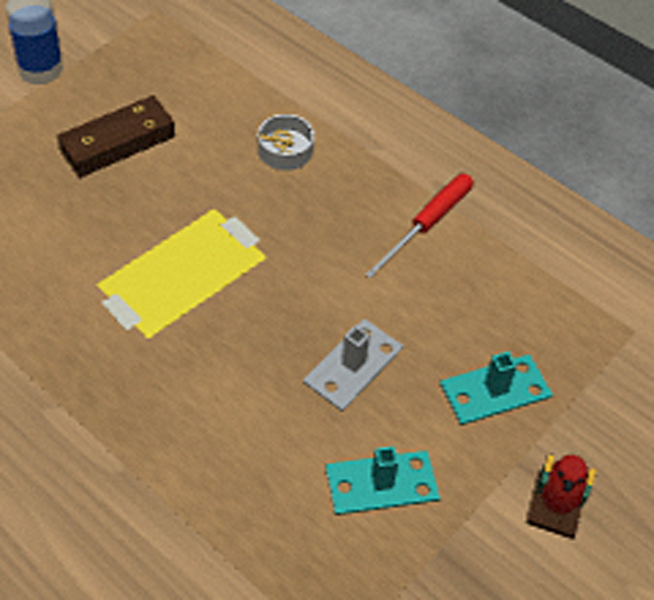

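```bash
cat >> h.py <<'E'
S=2.0  # px per mm
def warp(n,im,z,x0,x1,y0,y1):
    # rectified picture: row = (x1-x)*S, col=(y1-y)*S
    W=np.array([[x1,y1,z],[x1,y0,z],[x0,y0,z],[x0,y1,z]],float); src=proj(n,W).astype(np.float32)
    w,h=int((y1-y0)*S),int((x1-x0)*S); dst=np.float32([[0,0],[w,0],[w,h],[0,h]])
    return cv2.warpPerspective(im,cv2.getPerspectiveTransform(src,dst),(w,h),flags=cv2.INTER_CUBIC)
def big(mask):
    c=max(cv2.findContours(mask.astype(np.uint8),cv2.RETR_EXTERNAL,cv2.CHAIN_APPROX_NONE)[0],key=cv2.contourArea); return c
def rect(c,x1,y1):
    (u,v),(a,b),_=r=cv2.minAreaRect(c); p=cv2.boxPoints(r); e=p[1]-p[0],p[2]-p[1]; L=max(e,key=np.linalg.norm)
    d=np.array([-L[1],-L[0]]); d=d if d[0]>0 else -d
    m=cv2.moments(c); return dict(c=(round(x1-v/S,1),round(y1-u/S,1)),m=(round(x1-m['m01']/m['m00']/S,1),round(y1-m['m10']/m['m00']/S,1)),size=(round(a/S,1),round(b/S,1)),th=round(float(np.arctan2(d[1],d[0])),3))
E
cat > seg.py <<'E'
from h import *
import sys
for n in("top","side"):
    im=cv2.imread(f"pics/{n}0.png"); 
    B=(400,620,-70,160); w=warp(n,im,0,*B); hsv=cv2.cvtColor(w,cv2.COLOR_BGR2HSV)
    print(n,"card",rect(big((hsv[...,0]>22)&(hsv[...,0]<38)&(hsv[...,1]>150)&(hsv[...,2]>130)),B[1],B[3]))
    B=(500,700,160,330); w=warp(n,im,30,*B); cv2.imwrite(f"pics/pl_{n}.png",w); hsv=cv2.cvtColor(w,cv2.COLOR_BGR2HSV)
    c=big(hsv[...,2]<95); print("plinth",rect(c,B[1],B[3]))
    m=np.zeros(w.shape[:2],np.uint8); cv2.drawContours(m,[c],-1,1,-1); 
    m=cv2.erode(m,np.ones((11,11))); t=((hsv[...,2]>(95 if n=="top" else 105))&(m>0)).astype(np.uint8)
    k,l,s,ce=cv2.connectedComponentsWithStats(t)
    for i in range(1,k): print("  brass",s[i,4],(B[1]-ce[i,1]/S).round(1),(B[3]-ce[i,0]/S).round(1))
    B=(460,660,-270,-130); w=warp(n,im,5,*B); cv2.imwrite(f"pics/fl_{n}.png",w); hsv=cv2.cvtColor(w,cv2.COLOR_BGR2HSV)
    g=(hsv[...,1]<60)&(hsv[...,2]>60); c=big(g); print("flange",rect(c,B[1],B[3]))
    m=np.zeros(w.shape[:2],np.uint8); cv2.drawContours(m,[c],-1,1,-1); m=cv2.erode(m,np.ones((7,7)))
    t=((hsv[...,1]>75)&(m>0)).astype(np.uint8); k,l,s,ce=cv2.connectedComponentsWithStats(t)
    for i in range(1,k): 
        if s[i,4]>30: print("  hole",s[i,4],(B[1]-ce[i,1]/S).round(1),(B[3]-ce[i,0]/S).round(1))
    if n=="top": a=w;
    else:
        p1,p2,p3,p4=[cv2.imread(f"pics/{q}.png") for q in("pl_top","fl_top","pl_side","fl_side")]
        f=lambda q:cv2.copyMakeBorder(q,0,400-q.shape[0],0,340-q.shape[1],0)[:,:340]
        cv2.imwrite("pics/mos.png",cv2.resize(np.vstack([np.hstack([f(p1),f(p2)]),np.hstack([f(p3),f(p4)])]),(510,600)))
E
python3 seg.py
```

```text
top card {'c': (518.6, 38.1), 'm': (518.7, 38.1), 'size': (105.3, 185.2), 'th': -0.1}
plinth {'c': (601.9, 242.8), 'm': (601.8, 242.9), 'size': (62.9, 140.2), 'th': -0.264}
  brass 625 646.0 250.4
  brass 686 638.0 221.6
  brass 650 564.7 256.9
flange {'c': (559.7, -194.4), 'm': (559.7, -194.4), 'size': (111.9, 58.1), 'th': 0.035}
  hole 348 600.0 -207.8
  hole 351 599.0 -177.9
  hole 362 519.8 -196.0
side card {'c': (518.6, 38.3), 'm': (518.7, 38.2), 'size': (103.4, 181.3), 'th': -0.1}
plinth {'c': (595.0, 234.7), 'm': (594.7, 234.9), 'size': (81.4, 148.2), 'th': -0.258}
  brass 607 645.4 250.2
  brass 634 637.5 220.7
  brass 664 563.5 256.1
flange {'c': (559.7, -193.8), 'm': (559.8, -194.8), 'size': (112.7, 60.5), 'th': 0.038}
  hole 456 599.7 -208.8
  hole 71 602.7 -179.7
  hole 443 519.2 -197.2
```

View pics/mos.png

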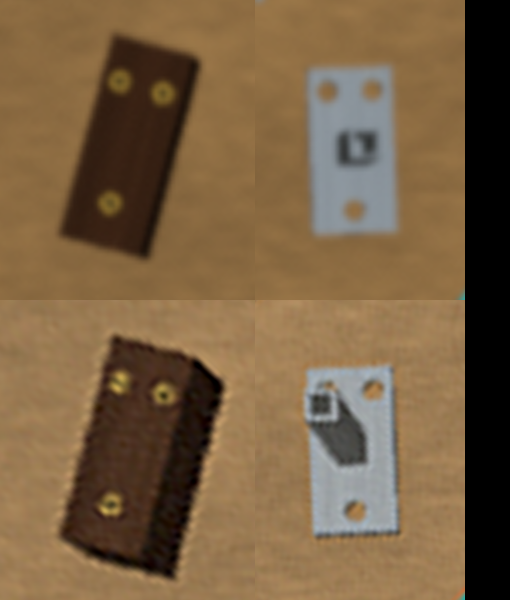

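```bash
cat >> h.py <<'E'
def plan(x,y,z,yaw,tilt=False):
    """needed tool-frame shift after turning tool y to yaw, printed in full-scale units"""
    s=robot.state(); M=R.from_quat(s["eef_rot"]).as_matrix(); ay=np.arctan2(M[1,1],M[0,1])
    d=(yaw-ay+np.pi/2)%np.pi-np.pi/2
    c,q=np.cos(ay+d),np.sin(ay+d); D=np.array([[-q,c,0],[c,q,0],[0,0,-1]])@(np.array([x,y,z])-s["position"])
    print("t",round(s["clock"],2),"pos",s["position"].round(1),"ay",round(ay,4),"F",np.round(s["wrist_force"],1),"w",round(s["width"],3),"tilt",M[:2,2].round(4))
    print("turn wz",round(-np.degrees(d)/5,3),"shift",(D/40).round(3))
E
python3 -c "
from h import *
plan(603,246.1,150,np.pi/2-.262)"
```

```text
t 1.4 pos [232.3 580.2 253.3] ay 1.19 F [-0.5 -0.1  0.3] w 0.999 tilt [ 0.     -0.0001]
turn wz -1.361 shift [-11.115  -5.667   2.582]
```

Call:
send_rows(
  steps=[
    [0, 0, 0, 0, 0, -0.68, 100],
    [0, 0, 0, 0, 0, -0.68, 100],
    [-0.7, -0.35, 0, 0, 0, 0, 100],
    [-0.7, -0.35, 0, 0, 0, 0, 100],
    [-0.7, -0.35, 0, 0, 0, 0, 100],
    [-0.7, -0.35, 0, 0, 0, 0, 100],
    [-0.7, -0.35, 0, 0, 0, 0, 100],
    [-0.7, -0.35, 0, 0, 0, 0, 100],
    [-0.7, -0.35, 0, 0, 0, 0, 100],
    [-0.7, -0.35, 0, 0, 0, 0, 100],
    [-0.7, -0.35, 0, 0, 0, 0, 100],
    [-0.7, -0.35, 0, 0, 0, 0, 100],
  ],
)

```text
clock: 2.9
position: [467.2, 371.7, 253.4]
eef_rot: [0.131, 0.991, 0.0, 0.0]
wrist_force: [0.5, -0.1, 0.7]
width: 0.999
finger_force: 0.0
```

Call:
send_rows(
  steps=[
    [-0.7, -0.36, 0.3, 0, 0, 0, 100],
    [-0.7, -0.36, 0.3, 0, 0, 0, 100],
    [-0.7, -0.36, 0.5, 0, 0, 0, 100],
    [-0.7, -0.36, 0.5, 0, 0, 0, 100],
    [-0.7, -0.36, 0.5, 0, 0, 0, 100],
    [-0.615, -0.367, 0.48, 0, 0, 0, 100],
    [0, 0, 0, 0, 0, 0, 100],
    [0, 0, 0, 0, 0, 0, 100],
  ],
)

```text
clock: 3.9
position: [602.7, 246.8, 150.4]
eef_rot: [0.13, 0.991, 0.0, -0.0]
wrist_force: [0.0, 0.4, 0.3]
width: 0.996
finger_force: 0.0
```

```bash
python3 -c "
from h import *
plan(603,246.1,26,np.pi/2-.262); print(robot.tcp_to_tips)"
```

```text
t 3.9 pos [602.7 246.8 150.4] ay 1.3091 F [0.  0.4 0.3] w 0.996 tilt [0.     0.0004]
turn wz 0.004 shift [-0.011 -0.014  3.109]
22.0
```

Call:
send_rows(
  steps=[
    [-0.01, -0.01, 0.5, 0, 0, 0, 100],
    [0, 0, 0.6, 0, 0, 0, 100],
    [0, 0, 0.6, 0, 0, 0, 100],
    [0, 0, 0.6, 0, 0, 0, 100],
    [0, 0, 0.5, 0, 0, 0, 100],
    [0, 0, 0.3, 0, 0, 0, 100],
    [0, 0, 0, 0, 0, 0, 100],
    [0, 0, 0, 0, 0, 0, 80],
    [0, 0, 0, 0, 0, 0, 70],
    [0, 0, 0, 0, 0, 0, 60],
    [0, 0, 0, 0, 0, 0, 55],
    [0, 0, 0, 0, 0, 0, 55],
  ],
)

```text
clock: 5.4
position: [603.7, 245.8, 27.2]
eef_rot: [0.131, 0.991, 0.0, 0.001]
wrist_force: [-2.0, -0.7, 9.3]
width: 0.642
finger_force: 64.9
```

```bash
python3 -c "
from h import *
plan(603,246.1,26,np.pi/2-.262);s=robot.state();print(s['finger_force'],s['wrist_force'])
im=robot.snapshot('side'); cv2.imwrite('pics/s1.png',cv2.resize(im[110:260,160:340,::-1],(720,600),interpolation=cv2.INTER_CUBIC))"
```

```text
t 5.4 pos [603.7 245.8  27.2] ay 1.3087 F [-2.  -0.7  9.3] w 0.642 tilt [0.0012 0.0005]
turn wz -0.001 shift [0.019 0.003 0.03 ]
64.86611165106297 [-2.04727913 -0.71844035  9.26102072]
```

View pics/s1.png

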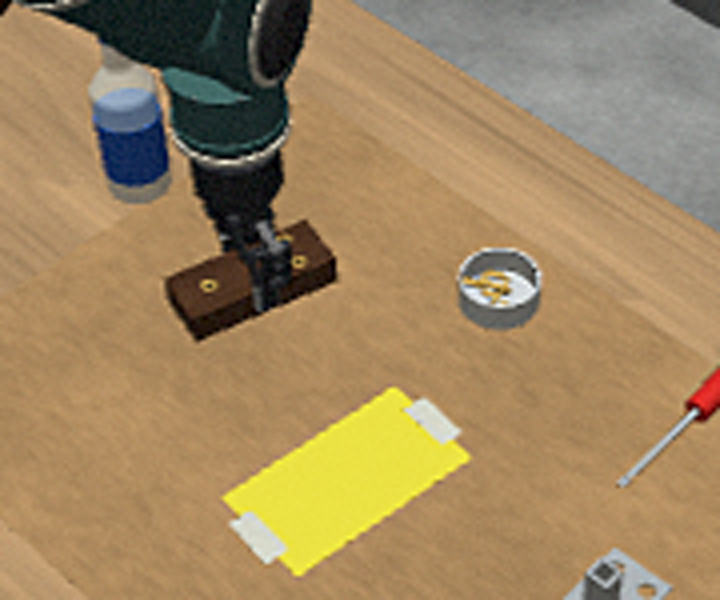

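Call:
send_rows(
  steps=[
    [0, 0, 0, 0, 0, -0.31, 55],
    [0, 0, 0, 0, 0, -0.31, 55],
    [0, 0, 0, 0, 0, -0.31, 55],
    [0, 0, 0, 0, 0, -0.31, 55],
    [0, 0, 0, 0, 0, -0.31, 55],
    [0, 0, 0, 0, 0, -0.31, 55],
    [0.04, -0.15, 0, 0, 0, 0, 55],
    [0.08, -0.3, 0, 0, 0, 0, 55],
    [0.08, -0.3, 0, 0, 0, 0, 55],
    [0.08, -0.3, 0, 0, 0, 0, 55],
    [0.08, -0.3, 0, 0, 0, 0, 55],
    [0.08, -0.3, 0, 0, 0, 0, 55],
  ],
)

```text
clock: 6.95
position: [580.0, 182.3, 27.2]
eef_rot: [0.05, 0.999, 0.001, 0.001]
wrist_force: [2.8, 5.3, 6.1]
width: 0.638
finger_force: 64.6
```

```bash
python3 -c "
from h import *
plan(519.3,37.9,27,np.pi/2-.1)"
```

```text
t 6.95 pos [580.  182.3  27.2] ay 1.4711 F [2.8 5.3 6.1] w 0.638 tilt [0.0027 0.0016]
turn wz 0.004 shift [ 1.148 -3.744  0.006]
```

Call:
send_rows(
  steps=[
    [0.1, -0.32, 0, 0, 0, 0, 55],
    [0.1, -0.32, 0, 0, 0, 0, 55],
    [0.1, -0.32, 0, 0, 0, 0, 55],
    [0.1, -0.32, 0, 0, 0, 0, 55],
    [0.1, -0.32, 0, 0, 0, 0, 55],
    [0.1, -0.32, 0, 0, 0, 0, 55],
    [0.1, -0.32, 0, 0, 0, 0, 55],
    [0.1, -0.32, 0, 0, 0, 0, 55],
    [0.1, -0.32, 0, 0, 0, 0, 55],
    [0.1, -0.32, 0, 0, 0, 0, 55],
    [0.1, -0.32, 0, 0, 0, 0, 55],
    [0.04, -0.21, 0, 0, 0, 0, 55],
  ],
)

```text
clock: 8.45
position: [519.9, 38.1, 27.2]
eef_rot: [0.05, 0.999, 0.001, 0.001]
wrist_force: [2.4, 6.1, 7.7]
width: 0.643
finger_force: 64.5
```

Call:
send_rows(
  steps=[
    [0, 0, 0, 0, 0, 0, 55],
    [0, 0, 0, 0, 0, 0, 55],
  ],
)

```text
clock: 8.7
position: [519.6, 37.2, 27.1]
eef_rot: [0.05, 0.999, -0.0, 0.001]
wrist_force: [-2.4, -2.4, 13.5]
width: 0.643
finger_force: 65.3
```

```bash
cat > pl.py <<'E'
from h import *
def plinth(im,n):
    B=(420,620,-60,140); w=warp(n,im,30,*B); 
    hsv=cv2.cvtColor(w,cv2.COLOR_RGB2HSV); lab=cv2.cvtColor(w,cv2.COLOR_RGB2LAB)
    return w,hsv,B
def bores(im,n,x=518.6,y=38.2,th=-.1):
    # brass centroid in a 20 mm window about each expected bore
    w,hsv,B=plinth(im,n); out=[]
    for a,b in((40,15),(40,-15),(-40,0)):
        px,py=x+a*np.cos(th)-b*np.sin(th),y+a*np.sin(th)+b*np.cos(th)
        r,c=int((B[1]-px)*S),int((B[3]-py)*S); k=20; p=hsv[r-k:r+k,c-k:c+k].astype(float)
        m=np.clip(p[...,2]-100,0,60)*(p[...,1]>90)*(p[...,0]<35)
        yy,xx=np.mgrid[:2*k,:2*k]; out.append((B[1]-(r-k+(m*yy).sum()/m.sum())/S,B[3]-(c-k+(m*xx).sum()/m.sum())/S))
    o=np.array(out); pm=o[:2].mean(0); d=pm-o[2]
    print(n,"bores",o.round(1).tolist(),"centre",((pm+o[2])/2).round(1),"th",np.arctan2(d[1],d[0]).round(3),"len",np.linalg.norm(d).round(1),"pair",np.linalg.norm(o[0]-o[1]).round(1))
    return w
E
python3 -c "
from pl import *
plan(519.3,37.9,27,np.pi/2-.1)
ws=[bores(robot.snapshot(n),n) for n in('top','side')]
cv2.imwrite('pics/p2.png',np.hstack(ws)[:,:,::-1])"
```

```text
t 8.7 pos [519.6  37.2  27.1] ay 1.47 F [-2.4 -2.4 13.5] w 0.643 tilt [ 0.0019 -0.0002]
turn wz -0.009 shift [0.01  0.017 0.004]
top bores [[nan, nan], [nan, nan], [nan, nan]] centre [nan nan] th nan len nan pair nan
side bores [[nan, nan], [562.2, 29.2], [479.2, 41.0]] centre [nan nan] th nan len nan pair nanpl.py:13: RuntimeWarning: invalid value encountered in scalar divide
  yy,xx=np.mgrid[:2*k,:2*k]; out.append((B[1]-(r-k+(m*yy).sum()/m.sum())/S,B[3]-(c-k+(m*xx).sum()/m.sum())/S))
```

View pics/p2.png

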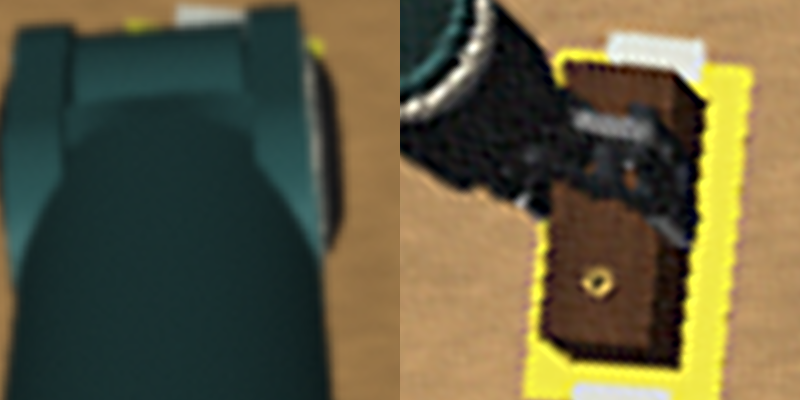

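Call:
send_rows(
  steps=[
    [0.01, 0.02, 0, 0, 0, 0, 55],
    [0, 0, 0, 0, 0, 0, 55],
    [0, 0, 0, 0, 0, 0, 70],
    [0, 0, 0, 0, 0, 0, 85],
    [0, 0, 0, 0, 0, 0, 100],
    [0, 0, 0, 0, 0, 0, 100],
    [0, 0, -0.4, 0, 0, 0, 100],
    [0, 0, -0.6, 0, 0, 0, 100],
    [0, 0, -0.7, 0, 0, 0, 100],
    [0, 0, -0.7, 0, 0, 0, 100],
    [0, 0, -0.7, 0, 0, 0, 100],
    [0, 0, 0, 0, 0, 0, 100],
  ],
)

```text
clock: 10.3
position: [519.6, 38.7, 152.9]
eef_rot: [0.05, 0.999, 0.0, 0.002]
wrist_force: [0.0, -1.7, -0.5]
width: 1.002
finger_force: 0.0
```

```bash
python3 -c "
from h import *
plan(559.7,-194.4,120,np.pi/2+.037)"
```

```text
t 10.3 pos [519.6  38.7 152.9] ay 1.4709 F [ 0.  -1.7 -0.5] w 1.002 tilt [0.0041 0.0006]
turn wz -1.568 shift [-0.785 -5.861  0.824]
```

Call:
send_rows(
  steps=[
    [0, 0, 0, 0, 0, -0.784, 100],
    [0, 0, 0, 0, 0, -0.784, 100],
    [-0.09, -0.65, 0, 0, 0, 0, 100],
    [-0.09, -0.65, 0, 0, 0, 0, 100],
    [-0.09, -0.65, 0, 0, 0, 0, 100],
    [-0.09, -0.65, 0, 0, 0, 0, 100],
    [-0.09, -0.65, 0, 0, 0, 0, 100],
    [-0.09, -0.65, 0, 0, 0, 0, 100],
    [-0.09, -0.65, 0, 0, 0, 0, 100],
    [-0.08, -0.65, 0, 0, 0, 0, 100],
    [-0.07, -0.65, 0, 0, 0, 0, 100],
    [0, 0, 0, 0, 0, 0, 100],
  ],
)

```text
clock: 11.8
position: [557.9, -196.1, 150.0]
eef_rot: [-0.017, 1.0, -0.0, -0.0]
wrist_force: [0.3, 0.2, -0.2]
width: 1.001
finger_force: 0.0
```

```bash
python3 -c "
from pl import *
plan(559.7,-194.4,38,np.pi/2+.037)
ws=[bores(robot.snapshot(n),n) for n in('top','side')]
cv2.imwrite('pics/p3.png',np.hstack(ws)[:,:,::-1])"
```

```text
t 11.8 pos [ 557.9 -196.1  150. ] ay 1.605 F [ 0.3  0.2 -0.2] w 1.001 tilt [-0.0006 -0.0007]
turn wz -0.032 shift [-0.046  0.041  2.799]
top bores [[560.2, 49.1], [557.2, 18.6], [479.1, 41.9]] centre [518.9  37.9] th -0.1 len 80.0 pair 30.7
side bores [[560.3, 48.7], [556.8, 18.5], [479.2, 41.5]] centre [518.9  37.6] th -0.1 len 79.8 pair 30.4
```

View pics/p3.png

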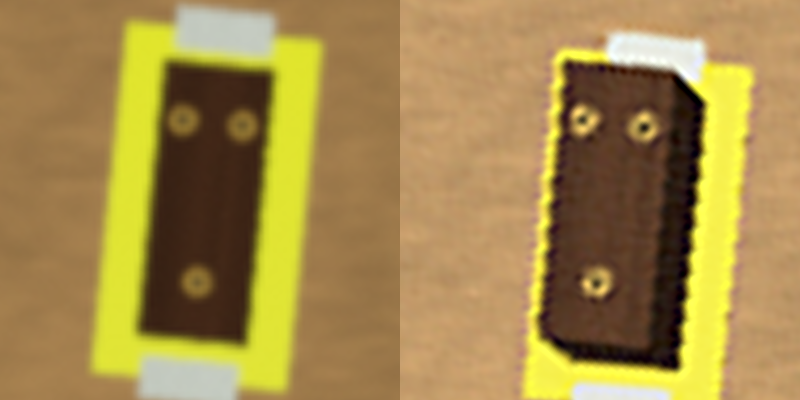

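Call:
send_rows(
  steps=[
    [-0.046, 0.041, 0.3, 0, 0, -0.03, 100],
    [0, 0, 0.4, 0, 0, 0, 100],
    [0, 0, 0.5, 0, 0, 0, 100],
    [0, 0, 0.5, 0, 0, 0, 100],
    [0, 0, 0.5, 0, 0, 0, 100],
    [0, 0, 0.4, 0, 0, 0, 100],
    [0, 0, 0.2, 0, 0, 0, 100],
    [0, 0, 0, 0, 0, 0, 100],
    [0, 0, 0, 0, 0, 0, 100],
  ],
)

```text
clock: 13.02
position: [560.6, -192.6, 38.7]
eef_rot: [-0.02, 1.0, -0.0, 0.0]
wrist_force: [-0.2, 0.8, -0.4]
width: 0.998
finger_force: 0.0
```

```bash
python3 -c "
from h import *
plan(559.7,-194.4,38,np.pi/2+.037)"
```

```text
t 13.03 pos [ 560.6 -192.6   38.7] ay 1.6103 F [-0.2  0.8 -0.4] w 0.998 tilt [ 0.0009 -0.0003]
turn wz 0.029 shift [ 0.024 -0.045  0.018]
```

Call:
send_rows(
  steps=[
    [0.02, -0.04, 0.01, 0, 0, 0.02, 100],
    [0, 0, 0, 0, 0, 0, 80],
    [0, 0, 0, 0, 0, 0, 60],
    [0, 0, 0, 0, 0, 0, 45],
    [0, 0, 0, 0, 0, 0, 35],
    [0, 0, 0, 0, 0, 0, 28],
    [0, 0, 0, 0, 0, 0, 20],
    [0, 0, 0, 0, 0, 0, 10],
    [0, 0, 0, 0, 0, 0, 0],
    [0, 0, 0, 0, 0, 0, 0],
  ],
)

```text
clock: 14.28
position: [559.6, -194.1, 37.9]
eef_rot: [-0.019, 1.0, -0.0, 0.0]
wrist_force: [0.3, -1.0, 5.4]
width: 0.224
finger_force: 59.3
```

```bash
python3 -c "
from h import *
plan(559.7,-194.4,38,np.pi/2+.037); s=robot.state(); print(s['finger_force'])
for n in('side',):
    im=robot.snapshot(n); cv2.imwrite(f'pics/fl2_{n}.png',im[:,:,::-1]); B=(460,660,-270,-130); w=warp(n,im,5,*B); cv2.imwrite('pics/f3.png',w[:,:,::-1])"
```

```text
t 14.28 pos [ 559.6 -194.1   37.9] ay 1.6087 F [ 0.3 -1.   5.4] w 0.224 tilt [ 0.0003 -0.0002]
turn wz 0.01 shift [-0.002 -0.007 -0.002]
59.298582673072815
```

View pics/f3.png

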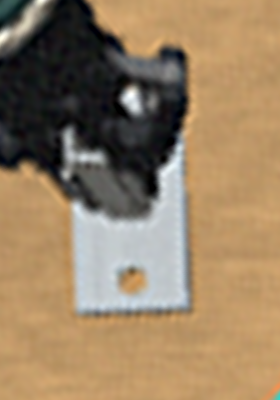

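Call:
send_rows(
  steps=[
    [0, 0, -0.1, 0, 0, 0, 0],
    [0, 0, -0.3, 0, 0, 0, 0],
    [0, 0, -0.4, 0, 0, 0, 0],
    [0, 0, -0.4, 0, 0, 0, 0],
    [0, 0, -0.4, 0, 0, 0, 0],
    [0, 0, -0.4, 0, 0, 0, 0],
    [0, 0, -0.2, 0, 0, 0, 0],
    [0, 0, 0, 0, 0, 0.4, 0],
    [0, 0, 0, 0, 0, 0.4, 0],
    [0, 0, 0, 0, 0, 0.4, 0],
    [0, 0, 0, 0, 0, 0.38, 0],
    [0, 0, 0, 0, 0, 0, 0],
  ],
)

```text
clock: 15.82
position: [559.4, -194.0, 125.5]
eef_rot: [0.05, 0.999, -0.0, -0.0]
wrist_force: [-0.1, -0.3, -3.6]
width: 0.226
finger_force: 58.7
```

```bash
python3 -c "
from h import *
plan(518.9,37.8,126,np.pi/2-.1)"
```

```text
t 15.82 pos [ 559.4 -194.   125.5] ay 1.4702 F [-0.1 -0.3 -3.6] w 0.226 tilt [-0.0003 -0.0001]
turn wz -0.006 shift [ 1.586  5.664 -0.011]
```

Call:
send_rows(
  steps=[
    [0.04, 0.15, 0, 0, 0, 0, 0],
    [0.1, 0.35, 0, 0, 0, 0, 0],
    [0.14, 0.5, 0, 0, 0, 0, 0],
    [0.14, 0.5, 0, 0, 0, 0, 0],
    [0.14, 0.5, 0, 0, 0, 0, 0],
    [0.14, 0.5, 0, 0, 0, 0, 0],
    [0.14, 0.5, 0, 0, 0, 0, 0],
    [0.14, 0.5, 0, 0, 0, 0, 0],
    [0.14, 0.5, 0, 0, 0, 0, 0],
    [0.14, 0.5, 0, 0, 0, 0, 0],
    [0.14, 0.5, 0, 0, 0, 0, 0],
    [0.1, 0.35, 0, 0, 0, 0, 0],
  ],
)

```text
clock: 17.32
position: [520.6, 26.8, 125.8]
eef_rot: [0.049, 0.999, 0.0, 0.0]
wrist_force: [-0.5, -0.1, -3.9]
width: 0.229
finger_force: 58.8
```

Call:
send_rows(
  steps=[
    [0.08, 0.31, 0, 0, 0, 0, 0],
    [0, 0, 0, 0, 0, 0, 0],
    [0, 0, 0, 0, 0, 0, 0],
    [0, 0, 0, 0, 0, 0, 0],
  ],
)

```text
clock: 17.82
position: [519.3, 36.8, 125.7]
eef_rot: [0.05, 0.999, -0.0, 0.0]
wrist_force: [0.2, 0.6, -3.5]
width: 0.229
finger_force: 58.8
```

```bash
python3 -c "
from h import *
plan(518.9,37.8,83,np.pi/2-.1)"
```

```text
t 17.82 pos [519.3  36.8 125.7] ay 1.4698 F [ 0.2  0.6 -3.5] w 0.229 tilt [-0.     -0.0003]
turn wz -0.011 shift [0.012 0.024 1.067]
```

Call:
send_rows(
  steps=[
    [0.01, 0.02, 0.15, 0, 0, -0.01, 0],
    [0, 0, 0.25, 0, 0, 0, 0],
    [0, 0, 0.25, 0, 0, 0, 0],
    [0, 0, 0.25, 0, 0, 0, 0],
    [0, 0, 0.12, 0, 0, 0, 0],
    [0, 0, 0.04, 0, 0, 0, 0],
    [0, 0, 0, 0, 0, 0, 0],
    [0, 0, 0, 0, 0, 0, 0],
    [0, 0, 0, 0, 0, 0, 0],
  ],
)

```text
clock: 18.95
position: [519.0, 38.4, 83.5]
eef_rot: [0.05, 0.999, 0.0, 0.0]
wrist_force: [-0.4, 1.4, -4.0]
width: 0.228
finger_force: 58.8
```

```bash
cat > fin.py <<'E'
from h import *
import sys
plan(518.9,37.8,83,np.pi/2-.1)
im=robot.snapshot('side')
B=(440,600,-40,120); w=warp('side',im,45,*B)
x,y,th=518.9,37.8,-.1
for a,b in((40,15),(40,-15),(-40,0)):   # expected hole outlines, underside (red) and bore rims through them (green)
    px,py=x+a*np.cos(th)-b*np.sin(th),y+a*np.sin(th)+b*np.cos(th); print(proj('side',[[px,py,45],[px,py,50],[px,py,30]]).round(1).tolist())
c=[248,208] 
cv2.imwrite(f'pics/{sys.argv[1]}.png',cv2.resize(im[140:260,170:330,::-1],(800,600),interpolation=cv2.INTER_CUBIC))
for q in('flange_hole2','flange_hole0','plinth_bore2'):
    print(q,[(np.round(d['uv'],1).tolist(),round(d['p'],2)) for d in robot.spot_point('side',q)[:4]])
E
python3 fin.py f4
```

```text
t 18.95 pos [519.   38.4  83.5] ay 1.4717 F [-0.4  1.4 -4. ] w 0.228 tilt [ 0.0004 -0.    ]
turn wz 0.01 shift [ 0.001 -0.015  0.014]
[[252.9, 211.2], [252.9, 210.2], [253.1, 214.1]]
[[258.8, 216.8], [258.8, 215.8], [259.0, 219.7]]
[[236.0, 226.9], [235.9, 226.0], [236.3, 229.8]]
flange_hole2 [([332.3, 310.5], 0.9), ([348.8, 273.6], 0.88), ([255.3, 212.7], 0.87), ([373.8, 274.9], 0.86)]
flange_hole0 [([332.3, 310.5], 0.9), ([348.8, 273.6], 0.88), ([255.3, 212.7], 0.87), ([373.8, 274.9], 0.86)]
plinth_bore2 [([258.8, 222.2], 0.79), ([237.3, 229.4], 0.74), ([254.8, 213.2], 0.57), ([237.5, 228.1], 0.16)]
```

View pics/f4.png

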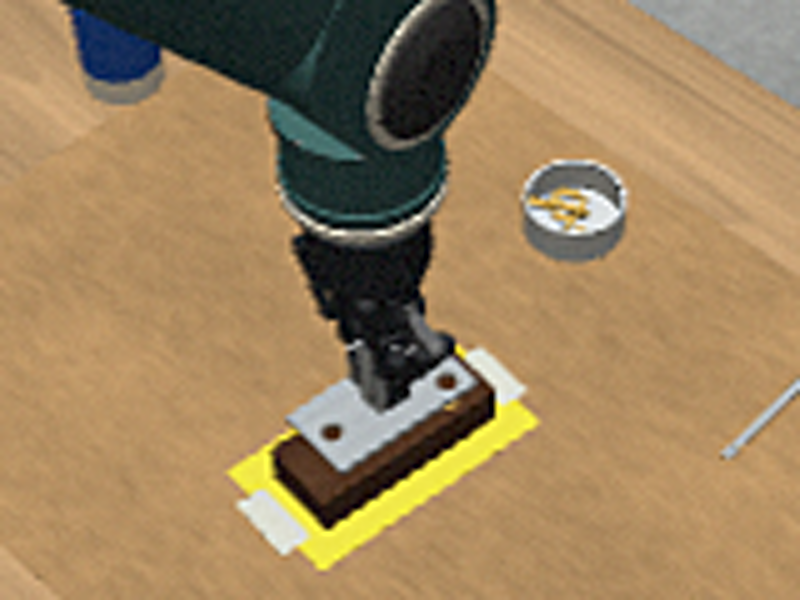

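Run:
```python
from h import *
B=(440,600,-40,120); S_=2; P=[];H=[]
for i in range(6):
    im=robot.snapshot('side'); s=robot.state(); P.append(s['position'])
    w=warp('side',im,49,*B); hsv=cv2.cvtColor(w,cv2.COLOR_RGB2HSV); o=[]
    for a,b in((40,-15),(-40,0)):
        th=-.1;px,py=518.9+a*np.cos(th)-b*np.sin(th),37.8+a*np.sin(th)+b*np.cos(th)
        r,c=int((B[1]-px)*S),int((B[3]-py)*S);k=16;p=hsv[r-k:r+k,c-k:c+k].astype(float); m=np.clip(130-p[...,2],0,60)*(p[...,1]>40)
        n,l,st,_=cv2.connectedComponentsWithStats((m>0).astype(np.uint8)); m*=(l==1+np.argmax(st[1:,4]))
        yy,xx=np.mgrid[:2*k,:2*k]; o+=[B[1]-(r-k+(m*yy).sum()/m.sum())/S-px,B[3]-(c-k+(m*xx).sum()/m.sum())/S-py,(m>0).sum()/S/S]
    H.append(o)
print(np.round(P,1)); print(np.mean(H,0).round(1)); plan(518.9,37.8,83,np.pi/2-.1); print(robot.state()['torque'])
```

```text
[[518.9  38.4  83.4]
 [518.9  38.4  83.3]
 [518.9  38.4  83.3]
 [518.9  38.4  83.3]
 [518.9  38.4  83.3]
 [518.9  38.4  83.3]]
[  0.3   0.2 111.2   0.3   0.4 109.7]
t 19.45 pos [518.9  38.4  83.3] ay 1.4716 F [-0.5 -0.8 -3.6] w 0.225 tilt [-0.     -0.0001]
turn wz 0.01 shift [-0.002 -0.014  0.007]
[-0.00936014 -0.04546789  0.00429057]
```

```bash
python3 -c "
from station import robot
print(robot.sign_off())"
```

```text
the job is handed in; nothing more can be done
None
```

The job is handed in at about 19.5 s: the plinth sits centred (within about 0.5 mm) and square on the card, and the flange is held level and still about 15 mm above it; the two holes in view measured within about 0.5 mm of their bores, and hole 0 was hidden behind the gripper.

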